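# Shut the cooling-pen gate and drop its latch bar

### The arm

A 7-joint arm with a two-finger parallel gripper is mounted at the origin on the work surface. World frame = base frame: x ahead of the robot, y to its left, z up, the work surface at z = 0. Lengths are in m, angles in rad, forces in N, time in s.
With the tool pointing down it reaches from about 0.35 to 0.9 m from the base axis. Payload 7.2 kg.
Tool frame: the origin (TCP) lies at the centre of the arm's flange, where the gripper is bolted on; the fingertips stand 173 mm ahead of it and the grasp point (between the pads) lies 155 mm ahead of it; z points along the fingers, y is the line along which they close (so a half turn about z gives the same grasp; the last joint's range is limited). The gripper opens to 85 mm and grips with 20 to 120 N. Pads are 22 mm wide; open, the fingers measure 114 mm over their backs; the gripper's body (76 mm by 85 mm) begins 54 mm behind the grasp point. The pads swing forward as they close: fully open they stand 13 mm farther back than shut.
Start: joints at [-1.18, 0.411, -0.013, 1.596, 0.006, 1.134, -0.082], TCP at [0.277, 0.56, 0.405] pointing down, gripper open.
Joint ranges: [-2.95, 2.95], [-0.29, 1.99], [-1.47, 1.44], [0.14, 2.54], [-1.03, 4.17], [0.13, 1.85], [-2.86, 2.86]. Speed limits (rad/s): [2.39, 2.39, 3.01, 3.01, 3.14, 3.14, 3.14].

### API

Orientations are given as a unit quaternion [w, x, y, z].
In Python, from station import observe, get_image, calibration, sign_off, find_in, regions_of gives the robot as it stands.
- The arm moves only by the tool jog_arm, never from a script. Its argument "steps" is a list of rows, each an object of numbers: "tx", "ty", "tz": the shift along the tool's x, y, z in cm; "ax", "ay", "az": the turn, a rotation vector about the tool's x, y, z in degrees. A call has 1 to 12 rows; each row shifts and turns the commanded pose from where the row before left it, along the tool's axes as they then stand; what a row does not reach is not made up. A row lasts 1/12 s, in which the tool goes at most 41.7 mm and 7.16 degrees, less where a joint would pass 70% of its speed; a pose out of reach is approached as far as the arm can. A call is refused whole if a number of a shift passes 4.17 or a number of a turn 7.16, either way. A call with a gripper value outside its range is refused whole. "jaw" is the opening in per cent of the stroke, from 0 (shut) to 100 (fully open), set as the call begins (left out, the last holds). The fingers move at their own pace and stop on an object; "grip_force" is the grip in N (left out, the last holds). Time passes only in rows, so rows that do not move let the fingers close. It gives the time, the measured TCP pose, the force, the opening and the grip force at its end, in the units of the state.
- observe(): the state, without advancing time (a new reading comes with each control period).
- get_image(name): name is "side" or "top" or "wrist"; returns the picture (480x640x3 uint8, blue, green, red); there is no depth.
- calibration(name): a dict with "K" (3x3 intrinsics, pixels), "k1" (the pictures are not rectified: a ray, as slopes to the right and down, at radius r is drawn at 1 + k1 r^2 times it, then the intrinsics apply), "extrinsics" (4x4, takes a point from world to camera coordinates); the wrist camera has in their place "tool_from_camera" (4x4, takes a point from camera to tool coordinates, whose origin is the TCP and whose axes are the flange's). Camera axes: x right, y down, z forward; pixel columns grow to the right and rows downward; lengths in m; the calibration is good to about 2 mm. A picture is of the moment at which its call begins: read the wrist's pose just before it. calibration takes no time and is no camera call.
- sign_off(): hands the job in; it is judged then, once.
Trained networks look in the newest picture that a camera, given by its name, has taken for a name from the list of things; names that differ only in an ending like _2 or _b are one class to them, and where a whole thing is asked for, a point or a joint stands for the part that bears it (a point fixed in the world has none). Each returns a list of dicts, best first, with "conf" (0 to 1); they miss things now and then, are a little off and sometimes report something else, mostly with a low value. They report only what shows in the picture. A call takes as long as a camera call.
- find_in(name, camera): "extent" ([centre column, centre row, width, height] in pixels, round what is visible of it).
- regions_of(name, camera): "mask" (480x640 bool, what is visible of it) and "extent" ([centre column, centre row, width, height] in pixels, round what is visible of it).
The state is a dict: "clock": time; "q": joint angles; "joint_vel": joint speeds; "tau": joint torques, N m; "eef_pos": TCP position; "ee_rot": TCP orientation; "contact_force": force on the tool from outside, world axes, zero at the start; "ft_torque": the same for the moment, N m; "finger_gap": finger opening in m; "grip_force": force on a finger pad.
Only numpy, scipy, OpenCV 4.12 (cv2) and the standard library are available. Lean on these libraries where they do the work, as an engineer would, in place of code of your own. Each camera call takes 0.05 s, during which the arm holds its last target. There are 200 camera calls.

### The job

The gate of the low steel guard round the cooling slab has been left open. Take the latch bar by its upright stem, raise it clear while the gate is still open, swing the gate gently home with the bar held up over the keeper's low front lip, and let the bar down into the keeper so that it holds the gate shut by itself. Don't slam the gate or force the bar against the keeper, and leave the glass and the bowl where they are.

Things in the scene. Friction and masses are not known exactly. Their poses are not given: they have to be found in the camera images.
- pen: Low dark steel guard, 270 mm wide, 245 mm deep, posts 130 mm high, fixed to the bench round a white ceramic slab. Origin on the bench, middle of the gateway; x points into the pen (away from the robot), y left along the gateway, z up. Gate hinge at x 0, y +100 mm; keeper at y -122 mm. Turned up to 0.35 rad either way.
- gate (a joint): Angle g of the gate about its upright hinge, rad: 0 is square across the gateway, positive is swung out to the robot. The free end lies from the hinge in direction (-sin g, -cos g) in the pen's x, y, so closing turns it anticlockwise from above. Gate 195 mm long, 112 high, 14 thick; slightly stiff hinge (0.5 N at the stem), stays where left.
- buffer_at (a point): Sprung rubber buffer behind the gate's free end, 185 mm from the hinge, 50 mm above the bench (the point is its face at rest). It meets the gate about 18 mm before home and pushes back with some 5 N, measured at the stem, at gate angle 0 (0.25 N per mm of its travel). A gate that is not latched springs back out to about 0.09 rad.
- gate_hinge (a point): Point on the hinge line of the gate, 115 mm above the bench (the height of the latch bar's middle). Its axes are the gate's: -y runs along the gate to the free end, -x is out of its outer face.
- bar (a joint): Angle of the latch bar about its pivot bolt on the gate, rad: 0 is level, lying on its rest; positive is free end raised; 0.45 is the upper stop. The bar drops by its own weight (about 0.3 kg) when let go.
- pivot (a point): Pivot of the latch bar: 60 mm along the gate from the hinge, 18 mm outside the gate's mid plane, 115 mm above the bench. Bar: steel flat 10 mm thick, 22 mm high, reaching 190 mm beyond the pivot towards the free end (50 mm past the gate). Axes are the bar's: -y along it to the free end, z up when level.
- stem (a point): Place to grip on the upright round steel stem of the bar, 16 mm across; its top is 25 mm above this point, the bar's upper edge 29 mm below. 100 mm along the bar from the pivot and 40 mm above it (155 mm above the bench when level). Grip from above, fingers closing across the gate; the stem may turn in them. Raising the bar 0.2 rad lifts this point 19 mm and draws it 10 mm towards the pivot.
- bar_tip (a point): Free end of the latch bar, middle of its height, 190 mm from the pivot.
- keeper_mid (a point): Nominal middle of the keeper slot, 115 mm above the bench, 222 mm along the closed gate from the hinge; the point is fixed to the bracket. The steel jaw on it, 24 mm wide along the gate, is bolted through slotted holes and sits anywhere up to 12 mm nearer to or further from the robot than this point: not reported, to be felt. At nominal the bar is mid-slot at gate angle 0.
- lip_at (a point): Nominal middle of the top of the jaw's front lip, 118 mm above the bench, 14 mm above the level bar's lower edge: the bar must be raised over 0.1 rad to pass. Lip 8 mm thick, then a slot 14 mm wide for the 10 mm bar. Shifts with the jaw, which this point does not follow.
- back_at (a point): Nominal middle of the top of the jaw's tall back plate, 175 mm above the bench, behind the slot. It stops the raised bar: push in until the bar meets it (clearly stiffer than the buffer), then lower the bar. More than 12 N on the keeper is too much. Shifts with the jaw, which this point does not follow.
- weight_mid (a point): Green glass paperweight, 62 mm across, 46 mm high, standing in the pen on the slab; centre half-way up. Leave alone.
- vase_mid (a point): Amber glass bud vase, 48 mm across, 72 mm high, standing in the pen on the slab; centre half-way up. Leave alone.
- bowl_mid (a point): Blue bowl, 140 mm across, 65 mm high, on the bench to the left of the pen; centre about half-way up. Leave alone.

How it is judged:
By the outcome, as a careful person would: the job done as asked, in the order asked, and still so for the second after the job is handed in, with the robot touching nothing.
It also fails if it takes over 64 s, if anything falls off the work surface, if the arm or the gripper's body presses on something with over 40 N, if the wrist force passes 120 N, or if a joint passes its speed limit or range.

## Working session

There is one attempt and no reset: what is moved stays moved. The work goes in short steps, Python scripts to look and compute and a tool call to move; the robot and the scene stay as the last step left them, time stands still between calls to the robot, and variables do not carry over. Pictures are saved under pics/ and viewed, at most 10 in all, crops included, and the job is handed in when it is done.

Besides the shell and the picture viewer there is one more tool, called after "Call:" as name(argument=value, ...) on one line, values as JSON. jog_arm: Moves the arm, as the interface text tells. Its arguments: {"type":"object","properties":{"steps":{"type":"array","items":{"type":"object","properties":{"tx":{"type":"number"},"ty":{"type":"number"},"tz":{"type":"number"},"ax":{"type":"number"},"ay":{"type":"number"},"az":{"type":"number"}}}},"jaw":{"type":"number"},"grip_force":{"type":"number"}},"required":["steps"]}

```bash
mkdir -p pics; ls
python3 - <<'E'
from station import *
import cv2
s=observe();print({k:(v if not hasattr(v,'round') else v) for k,v in s.items()})
for c in ('top','side'):
    cv2.imwrite(f'pics/{c}0.png',get_image(c))
    for n in ('pen','gate','bar','stem','bar_tip','keeper_mid','pivot'):
        try: print(c,n,[(round(d['conf'],2),[round(float(x),1) for x in d['extent']]) for d in find_in(n,c)[:2]])
        except Exception as e: print(c,n,e)
    k=calibration(c);print(k)
print(calibration('wrist'))
E
```

```text
pics
{'clock': 0.0, 'q': array([-1.18021269,  0.41193111, -0.01274896,  1.59705563,  0.00558922,
        1.13434898, -0.08218278]), 'joint_vel': array([-1.28677159e-03, -4.33914082e-04, -3.33727970e-04, -9.93400881e-04,
       -3.04908179e-04,  1.73126783e-03,  5.02745147e-05]), 'tau': array([-8.96928195e-04, -6.00642514e+01,  6.81447051e-01, -2.99423575e+01,
        1.36991477e-02,  1.09069960e-02, -9.72217634e-06]), 'eef_pos': array([0.27668714, 0.56016589, 0.40382846]), 'ee_rot': array([-1.46474386e-04,  2.27350559e-01,  9.73812607e-01, -8.41188623e-04]), 'contact_force': array([-0.58730922, -0.16479195,  0.986774  ]), 'ft_torque': array([ 0.03634192, -0.03437394,  0.03447586]), 'grip_force': 0.0, 'finger_gap': 0.0855448661565281}
top pen [(0.64, [392.2, 246.8, 153.9, 227.1])]
top gate [(0.56, [383.4, 309.4, 104.9, 103.2])]
top bar [(0.7, [391.3, 322.9, 91.0, 76.5])]
top stem [(0.73, [389.9, 320.9, 91.0, 80.9])]
top bar_tip [(0.58, [388.5, 322.1, 90.3, 74.6])]
top keeper_mid [(0.65, [454.3, 285.0, 31.4, 24.8])]
top pivot [(0.68, [390.4, 320.4, 91.8, 81.1])]
{'K': array([[474.43137
[... 1099 characters left out ...]
0.61270393,  0.30388709],
       [ 0.33898797, -0.51041458, -0.79029369,  0.84877082],
       [ 0.        ,  0.        ,  0.        ,  1.        ]])}
{'K': array([[425.16964824,   0.        , 313.49439763],
       [  0.        , 425.16964824, 237.52339348],
       [  0.        ,   0.        ,   1.        ]]), 'k1': -0.02053754808196927, 'tool_from_camera': array([[-3.01530093e-04, -9.58464325e-01, -2.85212284e-01,
         7.09059703e-02],
       [ 9.99999922e-01, -2.15730378e-04, -3.32244447e-04,
        -4.62864397e-04],
       [ 2.56915496e-04, -2.85212362e-01,  9.58464315e-01,
         3.04154339e-02],
       [ 0.00000000e+00,  0.00000000e+00,  0.00000000e+00,
         1.00000000e+00]])}
```

Run:
```python
import cv2
a=cv2.imread('pics/top0.png')[110:410,270:570];b=cv2.imread('pics/side0.png')[110:350,270:570]
cv2.imwrite('pics/t.png',cv2.resize(a,(600,600),interpolation=cv2.INTER_CUBIC));cv2.imwrite('pics/s.png',cv2.resize(b,(750,600),interpolation=cv2.INTER_CUBIC))
```

```text
(no output)
```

View pics/t.png

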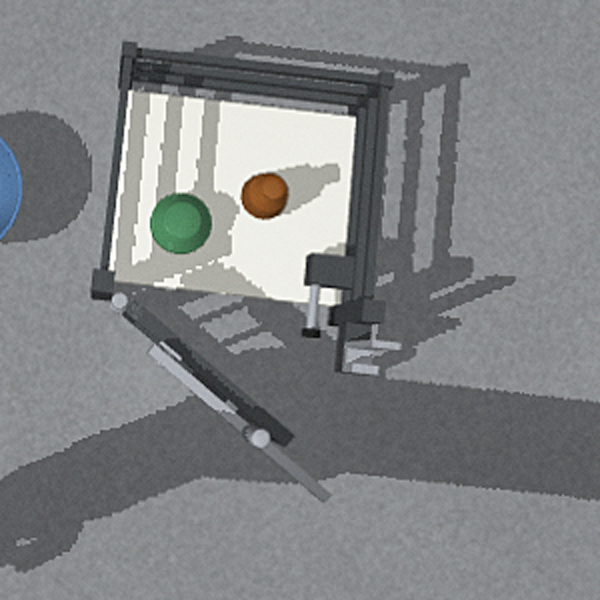

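View pics/s.png

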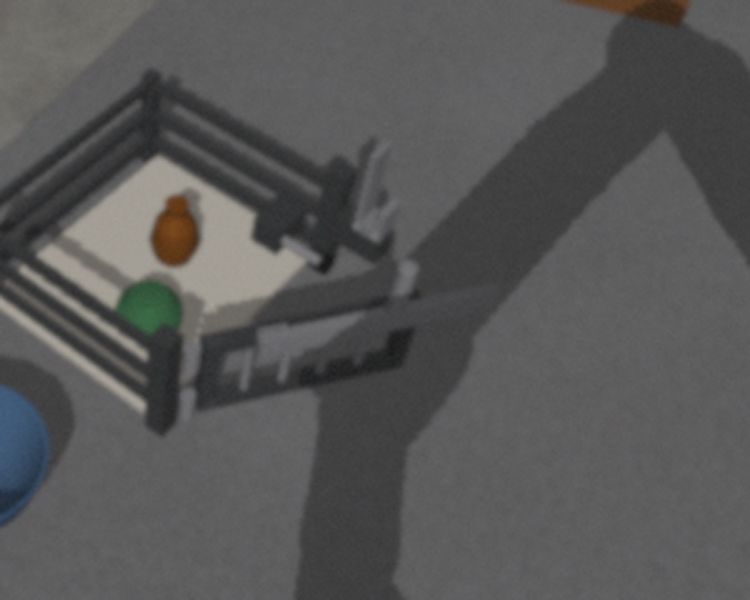

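The top crop shows the hinge cap at about pixel (330,259), the stem top at (399.5,328.5) and the bar tip at (433.5,358.5). The keeper jaw is near (453,285). In the side view the stem top is at about (433,216).

```bash
cat > h.py <<'E'
import numpy as np, cv2
from station import *
def ray(c,px,T=None):
    k=calibration(c);K=k['K'];
    d=np.array([k['k1'],0,0,0,0.])
    u=cv2.undistortPointsIter(np.array([[px]],float),K,d,None,None,(3,50,1e-10))[0,0]
    if c!='wrist': E=k['extrinsics'];R=E[:3,:3].T;o=-R@E[:3,3]
    else: M=T@k['tool_from_camera'];R=M[:3,:3];o=M[:3,3]
    return o,R@np.array([u[0],u[1],1])
def at(c,px,z,T=None):
    o,d=ray(c,px,T);return o+d*(z-o[2])/d[2]
def tri(o1,d1,o2,d2):
    d1=d1/np.linalg.norm(d1);d2=d2/np.linalg.norm(d2)
    A=np.stack([d1,-d2],1);s=np.linalg.lstsq(A,o2-o1,rcond=None)[0]
    p,q=o1+s[0]*d1,o2+s[1]*d2;return (p+q)/2,np.linalg.norm(p-q)
def pose():
    from scipy.spatial.transform import Rotation as Ro
    s=observe();w,x,y,z=s['ee_rot'];T=np.eye(4);T[:3,:3]=Ro.from_quat([x,y,z,w]).as_matrix();T[:3,3]=s['eef_pos'];return T
def proj(c,P):
    k=calibration(c);E=k['extrinsics'];d=np.array([k['k1'],0,0,0,0.])
    return cv2.projectPoints(np.array(P,float).reshape(-1,3),cv2.Rodrigues(E[:3,:3])[0],E[:3,3],k['K'],d)[0][:,0]
E
python3 - <<'E'
from h import *
np.set_printoptions(precision=4,suppress=True)
t=lambda x,y:(270+x/2,110+y/2)
for n,p,z in [('hinge',(120,299),.125),('stem',(260,437),.18),('tip',(327,497),.126),('NL',(102,276),.13),('FL',(129,48),.13),('FR',(387,80),.13),('lip',(361,370),.118),('back',(386,346),.175)]:
    print(n,at('top',t(*p),z))
print('stem tri',tri(*ray('top',t(260,437)),*ray('side',(270+407/2.5,110+266/2.5))))
print('hinge tri',tri(*ray('top',t(120,299)),*ray('side',(270+190/2.5,110+342/2.5))))
E
```

```text
hinge [0.6122 0.0963 0.125 ]
stem [ 0.493  -0.0166  0.18  ]
tip [ 0.4347 -0.0841  0.126 ]
NL [0.6326 0.1122 0.13  ]
FL [0.8424 0.0848 0.13  ]
FR [ 0.8107 -0.1531  0.13  ]
lip [ 0.5457 -0.1205  0.118 ]
back [ 0.5665 -0.1267  0.175 ]
stem tri (array([ 0.4928, -0.017 ,  0.1776]), np.float64(2.0200771141233822e-05))
hinge tri (array([0.6137, 0.0963, 0.1135]), np.float64(0.0018083556129100487))
```

Call:
jog_arm(steps=[{"tx": -2.5, "ty": -2.34}, {"tx": -2.5, "ty": -2.34}, {"tx": -2.5, "ty": -2.34}, {"tx": -2.5, "ty": -2.34}, {"tx": -2.5, "ty": -2.34}, {"tx": -2.5, "ty": -2.34}, {"tx": -2.5, "ty": -2.34}, {"tx": -2.5, "ty": -2.34}, {"tx": -2.5, "ty": -2.34}], jaw=100)

```text
invalid input
```

Call:
jog_arm(steps=[{"tx": -2.5, "ty": -2.34}, {"tx": -2.5, "ty": -2.34}, {"tx": -2.5, "ty": -2.34}, {"tx": -2.5, "ty": -2.34}, {"tx": -2.5, "ty": -2.34}, {"tx": -2.5, "ty": -2.34}, {"tx": -2.5, "ty": -2.34}, {"tx": -2.5, "ty": -2.34}, {"tx": -2.5, "ty": -2.34}, {}])

```text
invalid input
```

Call:
jog_arm(steps=[{"az": 6.5}, {"az": 6.5}, {"az": 6.5}, {"az": 6.5}, {"az": 6.5}, {"az": 6.5}, {"az": 6.5}, {"az": 6.5}, {"az": 6.5}, {"az": 6.5}, {"az": 6.5}, {"az": 6.5}])

```text
invalid input
```

Call:
jog_arm(steps=[{"az": 6.5}, {"az": 6.5}, {"az": 6.5}, {"az": 6.5}, {}, {}])

```text
invalid input
```

Run:
```python
from h import *
np.set_printoptions(precision=4,suppress=True)
T=pose();I=get_image('wrist');cv2.imwrite('pics/w1.png',I);print(T,observe()['q'],observe()['contact_force'])
for n in ('stem','bar_tip','keeper_mid'):print(n,find_in(n,'wrist')[:2])
```

```text
[[-0.8966  0.4428  0.      0.2768]
 [ 0.4428  0.8966  0.      0.5604]
 [ 0.      0.     -1.      0.4047]
 [ 0.      0.      0.      1.    ]] [-1.1802  0.411  -0.0127  1.5962  0.0056  1.1343 -0.0822] [-0.3046 -0.3644  0.2066]
stem []
bar_tip []
keeper_mid []
```

View pics/w1.png

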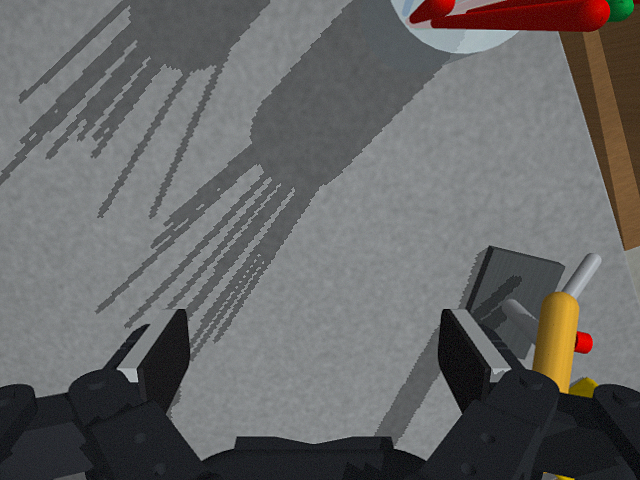

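The jog calls were refused and the arm hasn't moved. The wrist view shows only bench clutter. I'll retry with all six fields in each row.

Call:
jog_arm(steps=[{"tx": -2.5, "ty": -2.34, "tz": 0, "ax": 0, "ay": 0, "az": 0}])

```text
clock: 1.08
eef_pos: [0.2851, 0.5327, 0.4041]
ee_rot: [-0.001, 0.224, 0.975, 0.001]
contact_force: [-0.9, -0.3, -0.7]
finger_gap: 0.0852
grip_force: 0.0
```

Call:
jog_arm(steps=[{"tx": -2.5, "ty": -2.34, "tz": 0, "ax": 0, "ay": 0, "az": 0}, {"tx": -2.5, "ty": -2.34, "tz": 0, "ax": 0, "ay": 0, "az": 0}, {"tx": -2.5, "ty": -2.34, "tz": 0, "ax": 0, "ay": 0, "az": 0}, {"tx": -2.5, "ty": -2.34, "tz": 0, "ax": 0, "ay": 0, "az": 0}, {"tx": -2.5, "ty": -2.34, "tz": 0, "ax": 0, "ay": 0, "az": 0}, {"tx": -2.5, "ty": -2.34, "tz": 0, "ax": 0, "ay": 0, "az": 0}, {"tx": -2.5, "ty": -2.34, "tz": 0, "ax": 0, "ay": 0, "az": 0}, {"tx": -2.5, "ty": -2.34, "tz": 0, "ax": 0, "ay": 0, "az": 0}, {"tx": -2.5, "ty": -2.34, "tz": 0, "ax": 0, "ay": 0, "az": 0}])

```text
clock: 1.83
eef_pos: [0.3976, 0.2382, 0.405]
ee_rot: [0.0, 0.227, 0.974, 0.0]
contact_force: [1.3, 0.6, -0.8]
finger_gap: 0.0849
grip_force: 0.0
```

Call:
jog_arm(steps=[{"tx": -2.5, "ty": -2.34, "tz": 0, "ax": 0, "ay": 0, "az": 0}, {"tx": -2.5, "ty": -2.34, "tz": 0, "ax": 0, "ay": 0, "az": 0}, {"tx": -2.5, "ty": -2.34, "tz": 0, "ax": 0, "ay": 0, "az": 0}, {"tx": -2.5, "ty": -2.34, "tz": 0, "ax": 0, "ay": 0, "az": 0}, {"tx": -2.5, "ty": -2.34, "tz": 0, "ax": 0, "ay": 0, "az": 0}, {"tx": -2.5, "ty": -2.34, "tz": 0, "ax": 0, "ay": 0, "az": 0}, {"tx": -2.5, "ty": -2.34, "tz": 0, "ax": 0, "ay": 0, "az": 0}, {"tx": -2.5, "ty": -2.34, "tz": 0, "ax": 0, "ay": 0, "az": 0}, {"tx": 0, "ty": 0, "tz": 0, "ax": 0, "ay": 0, "az": 0}])

```text
clock: 2.58
eef_pos: [0.4949, -0.023, 0.4053]
ee_rot: [0.001, 0.231, 0.973, -0.001]
contact_force: [0.2, 0.6, -0.4]
finger_gap: 0.0858
grip_force: 0.0
```

Call:
jog_arm(steps=[{"tx": 0, "ty": 0, "tz": 0, "ax": 0, "ay": 0, "az": 6.5}, {"tx": 0, "ty": 0, "tz": 0, "ax": 0, "ay": 0, "az": 6.5}, {"tx": 0, "ty": 0, "tz": 0, "ax": 0, "ay": 0, "az": 6.5}, {"tx": 0, "ty": 0, "tz": 0, "ax": 0, "ay": 0, "az": 6.5}, {"tx": 0, "ty": 0, "tz": 0, "ax": 0, "ay": 0, "az": 6.5}, {"tx": 0, "ty": 0, "tz": 0, "ax": 0, "ay": 0, "az": 6.5}, {"tx": 0, "ty": 0, "tz": 0, "ax": 0, "ay": 0, "az": 6.5}, {"tx": 0, "ty": 0, "tz": 0, "ax": 0, "ay": 0, "az": 6.5}])

```text
clock: 3.25
eef_pos: [0.4937, -0.0164, 0.4048]
ee_rot: [0.0, 0.633, 0.774, 0.0]
contact_force: [-1.0, -0.2, -0.3]
finger_gap: 0.0858
grip_force: 0.0
```

Call:
jog_arm(steps=[{"tx": 0, "ty": 0, "tz": 0, "ax": 0, "ay": 0, "az": 6.5}, {"tx": 0, "ty": 0, "tz": 0, "ax": 0, "ay": 0, "az": 6.5}, {"tx": 0, "ty": 0, "tz": 0, "ax": 0, "ay": 0, "az": 6.5}, {"tx": 0, "ty": 0, "tz": 0, "ax": 0, "ay": 0, "az": 6.5}, {"tx": 0, "ty": 0, "tz": 0, "ax": 0, "ay": 0, "az": 6.5}, {"tx": 0, "ty": 0, "tz": 0, "ax": 0, "ay": 0, "az": 6.5}, {"tx": 0, "ty": 0, "tz": 0, "ax": 0, "ay": 0, "az": 6.5}, {"tx": 0, "ty": 0, "tz": 0, "ax": 0, "ay": 0, "az": 6.5}, {"tx": 0, "ty": 0, "tz": 0, "ax": 0, "ay": 0, "az": 0}, {"tx": 0, "ty": 0, "tz": 0, "ax": 0, "ay": 0, "az": 0}])

```text
clock: 4.08
eef_pos: [0.4937, -0.0163, 0.4047]
ee_rot: [-0.0, 0.907, 0.422, 0.0]
contact_force: [-0.8, 0.5, -0.3]
finger_gap: 0.0855
grip_force: 0.0
```

Run:
```python
from h import *
np.set_printoptions(precision=4,suppress=True)
T=pose();I=get_image('wrist');cv2.imwrite('pics/w2.png',I);print(T,observe()['q'],observe()['contact_force'])
print('stem',find_in('stem','wrist')[:2])
```

```text
[[ 0.6437  0.7653  0.0001  0.4937]
 [ 0.7653 -0.6437  0.0001 -0.0163]
 [ 0.0002 -0.     -1.      0.4047]
 [ 0.      0.      0.      1.    ]] [-0.5968  0.2     0.6222  1.9379 -0.1345  1.0443 -0.615 ] [0.2118 0.2227 0.7643]
stem [{'extent': [310.6, 198.8, 31.9, 335.9], 'conf': 0.87}]
```

View pics/w2.png

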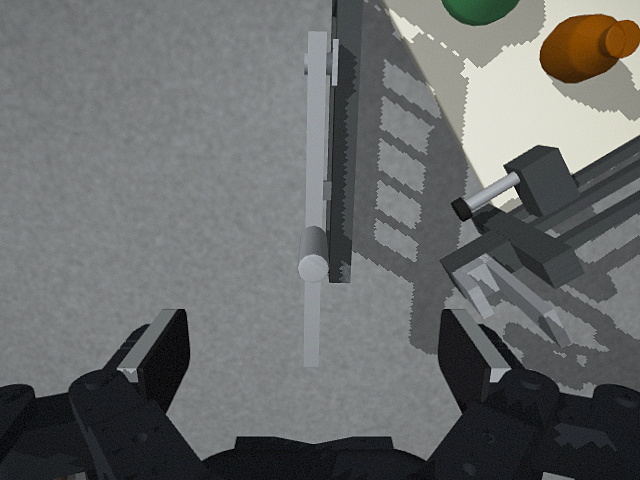

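The wrist view has the bar running straight down the image and the stem top at (313,267), centred between the fingers (columns 189–440). The keeper jaw is at about (470–565, 260–345).

Run:
```python
from h import *
np.set_printoptions(precision=4,suppress=True)
T=pose()
for n,p,z in [('stemtop',(313,268),.18),('tip',(311,366),.126),('barpiv',(318,32),.126),('lip',(481,304),.118),('back',(553,331),.175)]:
    P=at('wrist',p,z,T);print(n,P,'tool',np.linalg.inv(T)@np.r_[P,1])
I=get_image('wrist');cv2.imwrite('pics/wj.png',cv2.resize(I[230:370,430:600],None,fx=3.5,fy=3.5,interpolation=cv2.INTER_CUBIC))
```

```text
stemtop [ 0.4942 -0.018   0.18  ] tool [-0.0009  0.0014  0.2247  1.    ]
tip [ 0.435  -0.0862  0.126 ] tool [-0.0912  0.      0.2787  1.    ]
barpiv [0.5698 0.0677 0.126 ] tool [0.1133 0.0041 0.2788 1.    ]
lip [ 0.5479 -0.1269  0.118 ] tool [-0.0498  0.1126  0.2867  1.    ]
back [ 0.5669 -0.1282  0.175 ] tool [-0.0385  0.128   0.2297  1.    ]
```

View pics/wj.png

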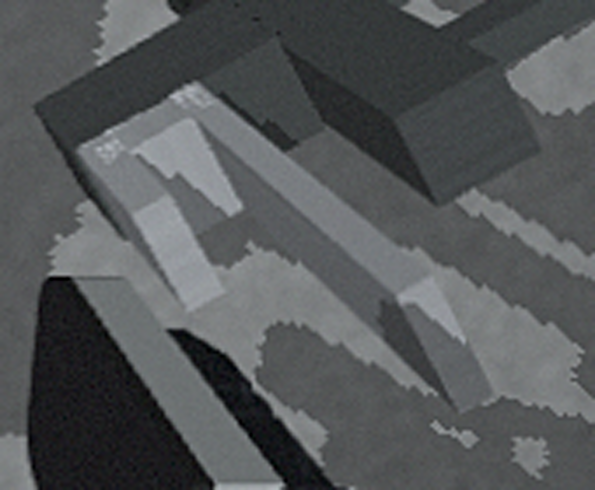

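Call:
jog_arm(steps=[{"tx": 0, "ty": 0.1, "tz": 1.5, "ax": 0, "ay": 0, "az": 0}, {"tx": 0, "ty": 0, "tz": 1.5, "ax": 0, "ay": 0, "az": 0}, {"tx": 0, "ty": 0, "tz": 1.5, "ax": 0, "ay": 0, "az": 0}, {"tx": 0, "ty": 0, "tz": 1.5, "ax": 0, "ay": 0, "az": 0}, {"tx": 0, "ty": 0, "tz": 1.5, "ax": 0, "ay": 0, "az": 0}, {"tx": 0, "ty": 0, "tz": 1.2, "ax": 0, "ay": 0, "az": 0}, {"tx": 0, "ty": 0, "tz": 0.7, "ax": 0, "ay": 0, "az": 0}, {"tx": 0, "ty": 0, "tz": 0, "ax": 0, "ay": 0, "az": 0}, {"tx": 0, "ty": 0, "tz": 0, "ax": 0, "ay": 0, "az": 0}])

```text
clock: 4.98
eef_pos: [0.4946, -0.0173, 0.3108]
ee_rot: [-0.0, 0.907, 0.421, -0.0]
contact_force: [0.2, -0.1, 0.1]
finger_gap: 0.0852
grip_force: 0.0
```

Call:
jog_arm(steps=[{"tx": 0, "ty": 0, "tz": 0, "ax": 0, "ay": 0, "az": 0}, {"tx": 0, "ty": 0, "tz": 0, "ax": 0, "ay": 0, "az": 0}, {"tx": 0, "ty": 0, "tz": 0, "ax": 0, "ay": 0, "az": 0}, {"tx": 0, "ty": 0, "tz": 0, "ax": 0, "ay": 0, "az": 0}, {"tx": 0, "ty": 0, "tz": 0, "ax": 0, "ay": 0, "az": 0}, {"tx": 0, "ty": 0, "tz": 0, "ax": 0, "ay": 0, "az": 0}, {"tx": 0, "ty": 0, "tz": 0, "ax": 0, "ay": 0, "az": 0}, {"tx": 0, "ty": 0, "tz": 0, "ax": 0, "ay": 0, "az": 0}, {"tx": 0, "ty": 0, "tz": 0, "ax": 0, "ay": 0, "az": 0}, {"tx": 0, "ty": 0, "tz": 0, "ax": 0, "ay": 0, "az": 0}], jaw=0, grip_force=40)

```text
clock: 5.82
eef_pos: [0.4946, -0.0173, 0.3109]
ee_rot: [0.0, 0.907, 0.42, 0.0]
contact_force: [-1.4, -0.5, 4.7]
finger_gap: 0.015
grip_force: 39.0
```

Call:
jog_arm(steps=[{"tx": 0.656, "ty": 0, "tz": -0.322, "ax": 0, "ay": -1.91, "az": 0}, {"tx": 0.656, "ty": 0, "tz": -0.322, "ax": 0, "ay": -1.91, "az": 0}, {"tx": 0.656, "ty": 0, "tz": -0.322, "ax": 0, "ay": -1.91, "az": 0}, {"tx": 0.656, "ty": 0, "tz": -0.322, "ax": 0, "ay": -1.91, "az": 0}, {"tx": 0.656, "ty": 0, "tz": -0.322, "ax": 0, "ay": -1.91, "az": 0}, {"tx": 0.656, "ty": 0, "tz": -0.322, "ax": 0, "ay": -1.91, "az": 0}, {"tx": 0, "ty": 0, "tz": 0, "ax": 0, "ay": 0, "az": 0}, {"tx": 0, "ty": 0, "tz": 0, "ax": 0, "ay": 0, "az": 0}, {"tx": 0, "ty": 0, "tz": 0, "ax": 0, "ay": 0, "az": 0}])

```text
clock: 6.57
eef_pos: [0.5206, 0.0138, 0.3263]
ee_rot: [0.042, 0.903, 0.418, -0.09]
contact_force: [0.4, 0.5, 0.1]
finger_gap: 0.0151
grip_force: 40.0
```

Run:
```python
from h import *
np.set_printoptions(precision=4,suppress=True)
T=pose();print(T,observe()['contact_force'],observe()['ft_torque'],observe()['finger_gap'])
print('grasp',T[:3,3]+.155*T[:3,2])
cv2.imwrite('pics/side2.png',get_image('side')[130:330,300:500].repeat(3,0).repeat(3,1))
```

```text
[[ 0.634   0.7626 -0.1283  0.5206]
 [ 0.7476 -0.6468 -0.1508  0.0138]
 [-0.198  -0.0003 -0.9802  0.3263]
 [ 0.      0.      0.      1.    ]] [0.4093 0.5423 0.0678] [ 0.3649 -0.128  -0.0349] 0.0150733608501786
grasp [ 0.5007 -0.0096  0.1744]
```

View pics/side2.png

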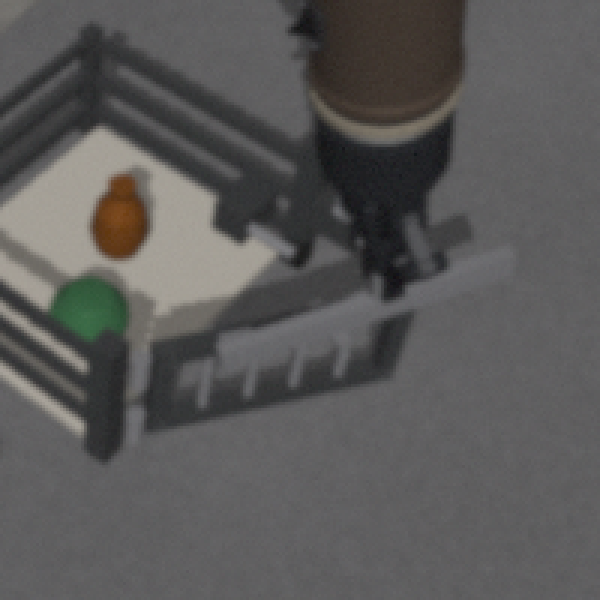

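The side view shows the bar raised about 0.2 rad with the gate still open and the stem firmly gripped. Next I swing the gate about the hinge.

Call:
jog_arm(steps=[{"tx": -0.025, "ty": 0.201, "tz": 0.005, "ax": -0.19, "ay": 0, "az": -0.938}, {"tx": -0.025, "ty": 0.201, "tz": 0.005, "ax": -0.19, "ay": 0, "az": -0.938}, {"tx": -0.025, "ty": 0.201, "tz": 0.005, "ax": -0.19, "ay": 0, "az": -0.938}, {"tx": -0.025, "ty": 0.201, "tz": 0.005, "ax": -0.19, "ay": 0, "az": -0.938}, {"tx": -0.025, "ty": 0.201, "tz": 0.005, "ax": -0.19, "ay": 0, "az": -0.938}, {"tx": -0.025, "ty": 0.201, "tz": 0.005, "ax": -0.19, "ay": 0, "az": -0.938}, {"tx": -0.025, "ty": 0.201, "tz": 0.005, "ax": -0.19, "ay": 0, "az": -0.938}, {"tx": -0.025, "ty": 0.201, "tz": 0.005, "ax": -0.19, "ay": 0, "az": -0.938}, {"tx": -0.025, "ty": 0.201, "tz": 0.005, "ax": -0.19, "ay": 0, "az": -0.938}, {"tx": -0.025, "ty": 0.201, "tz": 0.005, "ax": -0.19, "ay": 0, "az": -0.938}, {"tx": -0.025, "ty": 0.201, "tz": 0.005, "ax": -0.19, "ay": 0, "az": -0.938}, {"tx": -0.025, "ty": 0.201, "tz": 0.005, "ax": -0.19, "ay": 0, "az": -0.938}])

```text
clock: 7.62
eef_pos: [0.5389, -0.0028, 0.3267]
ee_rot: [0.051, 0.856, 0.507, -0.086]
contact_force: [-1.8, -0.7, 0.1]
finger_gap: 0.0151
grip_force: 39.9
```

Call:
jog_arm(steps=[{"tx": -0.025, "ty": 0.201, "tz": 0.005, "ax": -0.19, "ay": 0, "az": -0.938}, {"tx": -0.025, "ty": 0.201, "tz": 0.005, "ax": -0.19, "ay": 0, "az": -0.938}, {"tx": -0.025, "ty": 0.201, "tz": 0.005, "ax": -0.19, "ay": 0, "az": -0.938}, {"tx": -0.025, "ty": 0.201, "tz": 0.005, "ax": -0.19, "ay": 0, "az": -0.938}, {"tx": -0.025, "ty": 0.201, "tz": 0.005, "ax": -0.19, "ay": 0, "az": -0.938}, {"tx": -0.025, "ty": 0.201, "tz": 0.005, "ax": -0.19, "ay": 0, "az": -0.938}, {"tx": -0.025, "ty": 0.201, "tz": 0.005, "ax": -0.19, "ay": 0, "az": -0.938}, {"tx": -0.025, "ty": 0.201, "tz": 0.005, "ax": -0.19, "ay": 0, "az": -0.938}, {"tx": -0.025, "ty": 0.201, "tz": 0.005, "ax": -0.19, "ay": 0, "az": -0.938}, {"tx": 0, "ty": 0, "tz": 0, "ax": 0, "ay": 0, "az": 0}, {"tx": 0, "ty": 0, "tz": 0, "ax": 0, "ay": 0, "az": 0}])

```text
clock: 8.53
eef_pos: [0.5544, -0.0128, 0.3268]
ee_rot: [0.057, 0.816, 0.569, -0.082]
contact_force: [-2.9, -3.7, 1.2]
finger_gap: 0.0149
grip_force: 40.0
```

```bash
cat >> h.py <<'E'
def gstate(H=np.array([.611,.095]),yaw=-.131):
    T=pose();s=observe();G=T[:3,3]+.155*T[:3,2];d=G[:2]-H
    c,n=np.cos(yaw),np.sin(yaw);x=c*d[0]+n*d[1];y=-n*d[0]+c*d[1]
    g=np.arctan2(-x,-y)-np.arcsin(.018/np.hypot(x,y));f=s['contact_force']
    print('clock',round(s['clock'],2),'G',G.round(4),'r',np.hypot(x,y).round(4),'g',g.round(4),'F',f.round(1),'F tool',(T[:3,:3].T@f).round(1))
E
python3 - <<'E'
from h import *
gstate()
cv2.imwrite('pics/top2.png',cv2.resize(get_image('top')[200:380,310:500],None,fx=3,fy=3,interpolation=cv2.INTER_CUBIC))
E
```

```text
clock 8.53 G [ 0.5438 -0.0418  0.1749] r 0.1524 g 0.2071 F [-2.9 -3.7  1.2] F tool [-4.6 -1.4 -0.3]
```

View pics/top2.png

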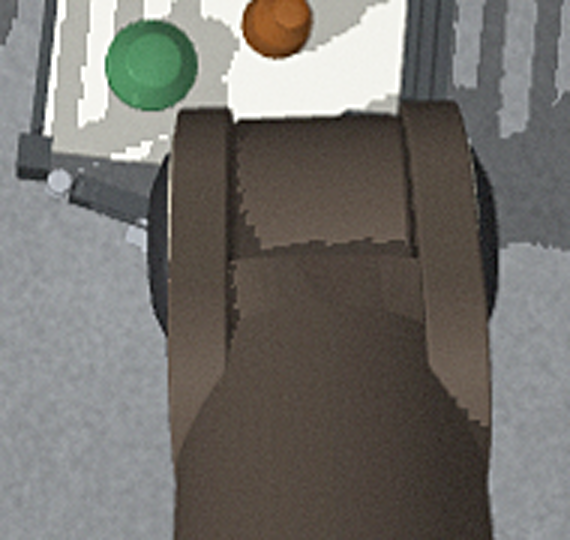

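Call:
jog_arm(steps=[{"tx": -0.05, "ty": 0.161, "tz": 0.004, "ax": -0.152, "ay": 0, "az": -0.75}, {"tx": -0.05, "ty": 0.161, "tz": 0.004, "ax": -0.152, "ay": 0, "az": -0.75}, {"tx": -0.05, "ty": 0.161, "tz": 0.004, "ax": -0.152, "ay": 0, "az": -0.75}, {"tx": -0.05, "ty": 0.161, "tz": 0.004, "ax": -0.152, "ay": 0, "az": -0.75}, {"tx": -0.05, "ty": 0.161, "tz": 0.004, "ax": -0.152, "ay": 0, "az": -0.75}, {"tx": 0, "ty": 0, "tz": 0, "ax": 0, "ay": 0, "az": 0}, {"tx": 0, "ty": 0, "tz": 0, "ax": 0, "ay": 0, "az": 0}])

```text
clock: 9.17
eef_pos: [0.5614, -0.0166, 0.3269]
ee_rot: [0.06, 0.796, 0.597, -0.079]
contact_force: [-0.1, -0.6, -3.0]
finger_gap: 0.0151
grip_force: 39.8
```

```bash
python3 -c "
from h import *
gstate()"
```

```text
clock 9.17 G [ 0.5528 -0.0461  0.1749] r 0.1526 g 0.1419 F [-0.1 -0.6 -3. ] F tool [-0.1  0.1  3. ]
```

Call:
jog_arm(steps=[{"tx": -0.018, "ty": 0.08, "tz": 0.002, "ax": -0.076, "ay": 0, "az": -0.375}, {"tx": -0.018, "ty": 0.08, "tz": 0.002, "ax": -0.076, "ay": 0, "az": -0.375}, {"tx": -0.018, "ty": 0.08, "tz": 0.002, "ax": -0.076, "ay": 0, "az": -0.375}, {"tx": -0.018, "ty": 0.08, "tz": 0.002, "ax": -0.076, "ay": 0, "az": -0.375}, {"tx": -0.018, "ty": 0.08, "tz": 0.002, "ax": -0.076, "ay": 0, "az": -0.375}, {"tx": -0.018, "ty": 0.08, "tz": 0.002, "ax": -0.076, "ay": 0, "az": -0.375}])

```text
clock: 9.67
eef_pos: [0.5656, -0.0187, 0.3269]
ee_rot: [0.061, 0.784, 0.613, -0.078]
contact_force: [0.1, 3.5, -4.9]
finger_gap: 0.0148
grip_force: 39.7
```

```bash
python3 -c "
from h import *
gstate()"
```

```text
clock 9.67 G [ 0.5582 -0.0484  0.175 ] r 0.1528 g 0.1039 F [ 0.1  3.5 -4.9] F tool [ 4.4 -0.7  4.1]
```

Call:
jog_arm(steps=[{"tx": -0.018, "ty": 0.08, "tz": 0.002, "ax": -0.076, "ay": 0, "az": -0.375}, {"tx": -0.018, "ty": 0.08, "tz": 0.002, "ax": -0.076, "ay": 0, "az": -0.375}, {"tx": -0.018, "ty": 0.08, "tz": 0.002, "ax": -0.076, "ay": 0, "az": -0.375}, {"tx": 0, "ty": 0, "tz": 0, "ax": 0, "ay": 0, "az": 0}])

```text
clock: 10.0
eef_pos: [0.5679, -0.0197, 0.3269]
ee_rot: [0.062, 0.778, 0.621, -0.078]
contact_force: [1.6, 5.7, -5.7]
finger_gap: 0.015
grip_force: 39.5
```

```bash
python3 -c "
from h import *
gstate()"
```

```text
clock 10.0 G [ 0.5611 -0.0495  0.1749] r 0.1529 g 0.0834 F [ 1.6  5.7 -5.7] F tool [6.9 0.3 4.4]
```

Call:
jog_arm(steps=[{"tx": 0.015, "ty": 0.08, "tz": 0.002, "ax": -0.076, "ay": 0, "az": -0.375}, {"tx": 0.015, "ty": 0.08, "tz": 0.002, "ax": -0.076, "ay": 0, "az": -0.375}, {"tx": 0.005, "ty": 0.08, "tz": 0.002, "ax": -0.076, "ay": 0, "az": -0.375}, {"tx": 0, "ty": 0, "tz": 0, "ax": 0, "ay": 0, "az": 0}])

```text
clock: 10.33
eef_pos: [0.5701, -0.0204, 0.3268]
ee_rot: [0.063, 0.772, 0.628, -0.077]
contact_force: [0.3, 4.7, -6.7]
finger_gap: 0.0148
grip_force: 39.5
```

```bash
python3 -c "
from h import *
gstate()"
```

```text
clock 10.33 G [ 0.5638 -0.0505  0.1749] r 0.153 g 0.0647 F [ 0.3  4.7 -6.7] F tool [ 5.9 -0.6  5.6]
```

Call:
jog_arm(steps=[{"tx": 0.04, "ty": 0.08, "tz": 0.012, "ax": -0.076, "ay": 0, "az": -0.375}, {"tx": 0.03, "ty": 0.08, "tz": 0.012, "ax": -0.076, "ay": 0, "az": -0.375}, {"tx": 0, "ty": 0, "tz": 0, "ax": 0, "ay": 0, "az": 0}])

```text
clock: 10.58
eef_pos: [0.5717, -0.0208, 0.3267]
ee_rot: [0.064, 0.768, 0.633, -0.077]
contact_force: [-1.3, 3.3, -3.4]
finger_gap: 0.0152
grip_force: 39.7
```

```bash
python3 -c "
from h import *
gstate()"
```

```text
clock 10.58 G [ 0.5657 -0.0511  0.1748] r 0.153 g 0.0516 F [-1.3  3.3 -3.4] F tool [ 3.6 -2.   2.7]
```

Call:
jog_arm(steps=[{"tx": 0.02, "ty": 0.04, "tz": 0.003, "ax": -0.038, "ay": 0, "az": -0.19}, {"tx": 0.01, "ty": 0.04, "tz": 0.003, "ax": -0.038, "ay": 0, "az": -0.19}, {"tx": 0, "ty": 0, "tz": 0, "ax": 0, "ay": 0, "az": 0}])

```text
clock: 10.83
eef_pos: [0.5724, -0.021, 0.3266]
ee_rot: [0.064, 0.766, 0.635, -0.077]
contact_force: [-2.9, 0.7, -1.0]
finger_gap: 0.0149
grip_force: 39.9
```

```bash
python3 -c "
from h import *
gstate()"
```

```text
clock 10.83 G [ 0.5667 -0.0514  0.1747] r 0.153 g 0.0451 F [-2.9  0.7 -1. ] F tool [ 0.3 -3.   1. ]
```

Call:
jog_arm(steps=[{"tx": 0, "ty": 0.04, "tz": 0, "ax": -0.038, "ay": 0, "az": -0.19}, {"tx": 0, "ty": 0.04, "tz": 0, "ax": -0.038, "ay": 0, "az": -0.19}, {"tx": 0, "ty": 0, "tz": 0, "ax": 0, "ay": 0, "az": 0}])

```text
clock: 11.08
eef_pos: [0.5732, -0.0212, 0.3267]
ee_rot: [0.064, 0.764, 0.638, -0.077]
contact_force: [-4.3, -2.5, 0.2]
finger_gap: 0.0151
grip_force: 39.9
```

```bash
python3 -c "
from h import *
gstate()"
```

```text
clock 11.08 G [ 0.5677 -0.0516  0.1748] r 0.1529 g 0.0381 F [-4.3 -2.5  0.2] F tool [-3.2 -3.8  0.4]
```

Call:
jog_arm(steps=[{"tx": -0.04, "ty": 0.04, "tz": 0, "ax": -0.038, "ay": 0, "az": -0.19}, {"tx": -0.02, "ty": 0.04, "tz": 0, "ax": -0.038, "ay": 0, "az": -0.19}, {"tx": 0, "ty": 0, "tz": 0, "ax": 0, "ay": 0, "az": 0}])

```text
clock: 11.33
eef_pos: [0.574, -0.0215, 0.3266]
ee_rot: [0.064, 0.761, 0.641, -0.077]
contact_force: [-3.4, -1.6, 0.2]
finger_gap: 0.015
grip_force: 40.0
```

```bash
python3 -c "
from h import *
gstate()"
```

```text
clock 11.33 G [ 0.5687 -0.0519  0.1747] r 0.1529 g 0.0316 F [-3.4 -1.6  0.2] F tool [-2.1 -3.1  0.2]
```

Call:
jog_arm(steps=[{"tx": -0.005, "ty": 0.04, "tz": 0, "ax": -0.038, "ay": 0, "az": -0.19}, {"tx": 0, "ty": 0, "tz": 0, "ax": 0, "ay": 0, "az": 0}])

```text
clock: 11.5
eef_pos: [0.5743, -0.0216, 0.3266]
ee_rot: [0.064, 0.76, 0.642, -0.077]
contact_force: [-4.1, -2.4, 0.4]
finger_gap: 0.0146
grip_force: 40.0
```

```bash
python3 -c "
from h import *
gstate()"
```

```text
clock 11.5 G [ 0.5691 -0.0521  0.1747] r 0.1529 g 0.0287 F [-4.1 -2.4  0.4] F tool [-3.  -3.6  0.2]
```

Call:
jog_arm(steps=[{"tx": -0.04, "ty": 0.04, "tz": 0, "ax": -0.038, "ay": 0, "az": -0.19}, {"tx": -0.02, "ty": 0.04, "tz": 0, "ax": -0.038, "ay": 0, "az": -0.19}, {"tx": 0, "ty": 0, "tz": 0, "ax": 0, "ay": 0, "az": 0}])

```text
clock: 11.75
eef_pos: [0.5751, -0.022, 0.3266]
ee_rot: [0.065, 0.758, 0.645, -0.076]
contact_force: [-4.4, -2.2, -1.2]
finger_gap: 0.0149
grip_force: 39.9
```

```bash
python3 -c "
from h import *
gstate()"
```

```text
clock 11.75 G [ 0.57   -0.0524  0.1747] r 0.153 g 0.0221 F [-4.4 -2.2 -1.2] F tool [-2.6 -4.   1.8]
```

Call:
jog_arm(steps=[{"tx": -0.01, "ty": 0.04, "tz": 0, "ax": -0.038, "ay": 0, "az": -0.19}, {"tx": 0, "ty": 0, "tz": 0, "ax": 0, "ay": 0, "az": 0}, {"tx": 0, "ty": 0, "tz": 0, "ax": 0, "ay": 0, "az": 0}])

```text
clock: 12.0
eef_pos: [0.5754, -0.0221, 0.3267]
ee_rot: [0.065, 0.757, 0.646, -0.076]
contact_force: [-4.0, -0.7, -0.6]
finger_gap: 0.015
grip_force: 39.9
```

```bash
python3 -c "
from h import *
gstate()"
```

```text
clock 12.0 G [ 0.5705 -0.0525  0.1748] r 0.1529 g 0.0189 F [-4.  -0.7 -0.6] F tool [-1.2 -3.8  0.9]
```

Call:
jog_arm(steps=[{"tx": -0.02, "ty": 0.04, "tz": 0, "ax": -0.038, "ay": 0, "az": -0.19}, {"tx": -0.01, "ty": 0.04, "tz": 0, "ax": -0.038, "ay": 0, "az": -0.19}, {"tx": 0, "ty": 0, "tz": 0, "ax": 0, "ay": 0, "az": 0}])

```text
clock: 12.25
eef_pos: [0.576, -0.0224, 0.3267]
ee_rot: [0.065, 0.755, 0.648, -0.076]
contact_force: [-5.9, -0.4, -0.7]
finger_gap: 0.015
grip_force: 40.1
```

```bash
python3 -c "
from h import *
gstate()"
```

```text
clock 12.25 G [ 0.5713 -0.0527  0.1747] r 0.153 g 0.0138 F [-5.9 -0.4 -0.7] F tool [-1.1 -5.8  0.9]
```

Call:
jog_arm(steps=[{"tx": -0.01, "ty": 0.04, "tz": 0, "ax": -0.038, "ay": 0, "az": -0.19}, {"tx": 0, "ty": 0.04, "tz": 0, "ax": -0.038, "ay": 0, "az": -0.19}, {"tx": 0, "ty": 0, "tz": 0, "ax": 0, "ay": 0, "az": 0}])

```text
clock: 12.5
eef_pos: [0.5762, -0.0225, 0.3266]
ee_rot: [0.064, 0.753, 0.651, -0.076]
contact_force: [-9.1, 0.5, 2.1]
finger_gap: 0.0145
grip_force: 40.4
```

```bash
python3 -c "
from h import *
gstate()"
```

```text
clock 12.5 G [ 0.5713 -0.0528  0.1747] r 0.153 g 0.0132 F [-9.1  0.5  2.1] F tool [-1.2 -9.1 -1.8]
```

Force went from about 4 N to 9 N with no further travel, so the bar is on the back plate. I'll back off slightly and lower it.

Call:
jog_arm(steps=[{"tx": 0, "ty": -0.07, "tz": 0, "ax": 0, "ay": 0, "az": 0.1}, {"tx": 0, "ty": -0.05, "tz": 0, "ax": 0, "ay": 0, "az": 0.1}, {"tx": 0, "ty": 0, "tz": 0, "ax": 0, "ay": 0, "az": 0}, {"tx": 0, "ty": 0, "tz": 0, "ax": 0, "ay": 0, "az": 0}])

```text
clock: 12.83
eef_pos: [0.5758, -0.0223, 0.3267]
ee_rot: [0.065, 0.754, 0.65, -0.075]
contact_force: [-4.6, 0.3, -1.4]
finger_gap: 0.0146
grip_force: 39.9
```

```bash
python3 -c "
from h import *
gstate()"
```

```text
clock 12.83 G [ 0.5713 -0.0527  0.1748] r 0.153 g 0.0139 F [-4.6  0.3 -1.4] F tool [-0.1 -4.6  1.4]
```

Call:
jog_arm(steps=[{"tx": 0, "ty": -0.06, "tz": 0, "ax": 0, "ay": 0, "az": 0}, {"tx": -0.322, "ty": 0, "tz": 0.17, "ax": 0, "ay": 0.955, "az": 0}, {"tx": -0.322, "ty": 0, "tz": 0.17, "ax": 0, "ay": 0.955, "az": 0}, {"tx": -0.322, "ty": 0, "tz": 0.17, "ax": 0, "ay": 0.955, "az": 0}, {"tx": -0.322, "ty": 0, "tz": 0.17, "ax": 0, "ay": 0.955, "az": 0}, {"tx": -0.322, "ty": 0, "tz": 0.17, "ax": 0, "ay": 0.955, "az": 0}, {"tx": -0.322, "ty": 0, "tz": 0.17, "ax": 0, "ay": 0.955, "az": 0}, {"tx": 0, "ty": 0, "tz": 0, "ax": 0, "ay": 0, "az": 0}, {"tx": 0, "ty": 0, "tz": 0, "ax": 0, "ay": 0, "az": 0}])

```text
clock: 13.58
eef_pos: [0.5722, -0.043, 0.3197]
ee_rot: [0.033, 0.757, 0.652, -0.037]
contact_force: [-2.7, 1.4, -2.4]
finger_gap: 0.0148
grip_force: 39.8
```

```bash
python3 -c "
from h import *
gstate();print(pose()[:3,:3].round(3))"
```

```text
clock 13.58 G [ 0.57   -0.0582  0.1655] r 0.1586 g 0.0171 F [-2.7  1.4 -2.4] F tool [ 1.2 -2.9  2.3]
[[ 0.147  0.989 -0.014]
 [ 0.984 -0.148 -0.098]
 [-0.099  0.    -0.995]]
```

Call:
jog_arm(steps=[{"tx": -0.322, "ty": 0, "tz": 0.17, "ax": 0, "ay": 0.955, "az": 0}, {"tx": -0.322, "ty": 0, "tz": 0.17, "ax": 0, "ay": 0.955, "az": 0}, {"tx": 0, "ty": 0, "tz": 0, "ax": 0, "ay": 0, "az": 0}])

```text
clock: 13.83
eef_pos: [0.5711, -0.05, 0.3167]
ee_rot: [0.021, 0.757, 0.652, -0.024]
contact_force: [-1.6, 2.2, -2.6]
finger_gap: 0.0152
grip_force: 39.8
```

```bash
python3 -c "
from h import *
gstate()"
```

```text
clock 13.83 G [ 0.5696 -0.0599  0.1621] r 0.1603 g 0.0175 F [-1.6  2.2 -2.6] F tool [ 2.1 -2.   2.5]
```

Call:
jog_arm(steps=[{"tx": -0.322, "ty": 0, "tz": 0.17, "ax": 0, "ay": 0.955, "az": 0}, {"tx": -0.322, "ty": 0, "tz": 0.17, "ax": 0, "ay": 0.955, "az": 0}, {"tx": 0, "ty": 0, "tz": 0, "ax": 0, "ay": 0, "az": 0}])

```text
clock: 14.08
eef_pos: [0.5701, -0.0566, 0.3137]
ee_rot: [0.01, 0.758, 0.652, -0.012]
contact_force: [-2.9, 3.0, -2.5]
finger_gap: 0.0153
grip_force: 39.8
```

```bash
python3 -c "
from h import *
gstate()"
```

```text
clock 14.08 G [ 0.5694 -0.0614  0.1588] r 0.1618 g 0.0175 F [-2.9  3.  -2.5] F tool [ 2.6 -3.3  2.4]
```

Call:
jog_arm(steps=[{"tx": -0.3, "ty": 0, "tz": 0.17, "ax": 0, "ay": 0.955, "az": 0}, {"tx": -0.29, "ty": 0, "tz": 0.15, "ax": 0, "ay": 0.955, "az": 0}, {"tx": 0, "ty": 0, "tz": 0, "ax": 0, "ay": 0, "az": 0}])

```text
clock: 14.33
eef_pos: [0.5693, -0.0628, 0.311]
ee_rot: [-0.0, 0.758, 0.652, 0.001]
contact_force: [-3.4, 1.1, -0.9]
finger_gap: 0.0151
grip_force: 40.0
```

```bash
python3 -c "
from h import *
gstate()"
```

```text
clock 14.33 G [ 0.5695 -0.0626  0.156 ] r 0.163 g 0.0158 F [-3.4  1.1 -0.9] F tool [ 0.6 -3.6  0.9]
```

Call:
jog_arm(steps=[{"tx": 0, "ty": -0.06, "tz": 0, "ax": 0, "ay": 0, "az": 0}, {"tx": 0, "ty": -0.06, "tz": 0, "ax": 0, "ay": 0, "az": 0}, {"tx": 0, "ty": -0.06, "tz": 0, "ax": 0, "ay": 0, "az": 0}, {"tx": 0, "ty": -0.04, "tz": 0, "ax": 0, "ay": 0, "az": 0}, {"tx": 0, "ty": 0, "tz": 0, "ax": 0, "ay": 0, "az": 0}])

```text
clock: 14.75
eef_pos: [0.5673, -0.0619, 0.311]
ee_rot: [0.001, 0.758, 0.653, 0.0]
contact_force: [-2.3, -0.8, -0.8]
finger_gap: 0.0151
grip_force: 39.9
```

```bash
python3 -c "
from h import *
gstate()"
```

```text
clock 14.75 G [ 0.5674 -0.062   0.156 ] r 0.1629 g 0.029 F [-2.3 -0.8 -0.8] F tool [-1.1 -2.1  0.8]
```

Call:
jog_arm(steps=[{"tx": 0, "ty": -0.03, "tz": 0, "ax": 0, "ay": 0, "az": 0}, {"tx": 0, "ty": 0, "tz": 0, "ax": 0, "ay": 0, "az": 0}])

```text
clock: 14.92
eef_pos: [0.5672, -0.0619, 0.3111]
ee_rot: [0.001, 0.758, 0.653, 0.0]
contact_force: [0.9, -1.7, -2.0]
finger_gap: 0.0148
grip_force: 39.8
```

```bash
python3 -c "
from h import *
gstate()"
```

```text
clock 14.92 G [ 0.5674 -0.062   0.1561] r 0.1629 g 0.0292 F [ 0.9 -1.7 -2. ] F tool [-1.5  1.2  2. ]
```

Call:
jog_arm(steps=[{"tx": 0, "ty": 0, "tz": 0, "ax": 0, "ay": 0, "az": 0}, {"tx": 0, "ty": 0, "tz": 0, "ax": 0, "ay": 0, "az": 0}, {"tx": 0, "ty": 0, "tz": 0, "ax": 0, "ay": 0, "az": 0}, {"tx": 0, "ty": 0, "tz": 0, "ax": 0, "ay": 0, "az": 0}, {"tx": 0, "ty": 0, "tz": 0, "ax": 0, "ay": 0, "az": 0}, {"tx": 0, "ty": 0, "tz": 0, "ax": 0, "ay": 0, "az": 0}, {"tx": 0, "ty": 0, "tz": 0, "ax": 0, "ay": 0, "az": 0}, {"tx": 0, "ty": 0, "tz": 0, "ax": 0, "ay": 0, "az": 0}, {"tx": 0, "ty": 0, "tz": 0, "ax": 0, "ay": 0, "az": 0}, {"tx": 0, "ty": 0, "tz": 0, "ax": 0, "ay": 0, "az": 0}], jaw=100)

```text
clock: 15.75
eef_pos: [0.5669, -0.0617, 0.3109]
ee_rot: [0.0, 0.757, 0.653, 0.0]
contact_force: [0.2, 0.2, -0.4]
finger_gap: 0.0849
grip_force: 0.0
```

Call:
jog_arm(steps=[{"tx": 0, "ty": 0, "tz": -0.8, "ax": 0, "ay": 0, "az": 0}, {"tx": 0, "ty": 0, "tz": -1.5, "ax": 0, "ay": 0, "az": 0}, {"tx": 0, "ty": 0, "tz": -1.5, "ax": 0, "ay": 0, "az": 0}, {"tx": 0, "ty": 0, "tz": -1.5, "ax": 0, "ay": 0, "az": 0}, {"tx": 0, "ty": 0, "tz": -1.5, "ax": 0, "ay": 0, "az": 0}, {"tx": 0, "ty": 0, "tz": -2, "ax": 0, "ay": 0, "az": 0}, {"tx": 0, "ty": 0, "tz": -2, "ax": 0, "ay": 0, "az": 0}, {"tx": 0, "ty": 0, "tz": -2, "ax": 0, "ay": 0, "az": 0}, {"tx": 0, "ty": 0, "tz": 0, "ax": 0, "ay": 0, "az": 0}, {"tx": 0, "ty": 0, "tz": 0, "ax": 0, "ay": 0, "az": 0}])

```text
clock: 16.58
eef_pos: [0.5669, -0.0619, 0.4404]
ee_rot: [0.001, 0.758, 0.653, 0.001]
contact_force: [-0.8, -0.2, -1.1]
finger_gap: 0.0852
grip_force: 0.0
```

```bash
python3 -c "
from h import *
T=pose();print(T[:3,3])
cv2.imwrite('pics/w5.png',get_image('wrist'))"
```

```text
[ 0.56688153 -0.0618833   0.44042404]
```

View pics/w5.png

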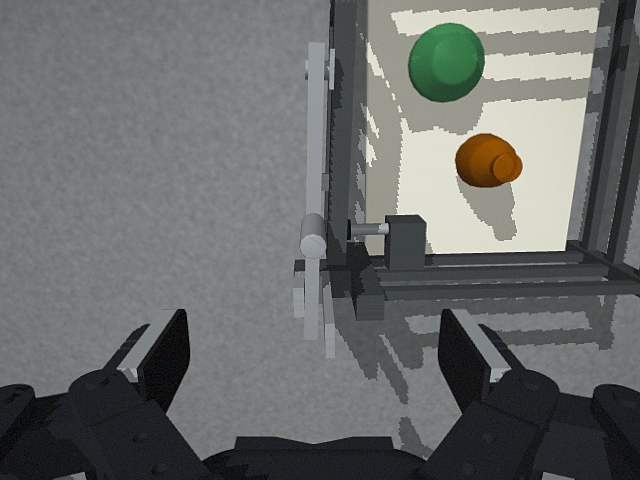

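The wrist view shows the bar (column ~313, down to row 338) seated between the lip (column ~299) and the back plate (column ~330). It lies along the gate, the gripper is clear, and both glasses look undisturbed.

```bash
python3 -c "
from station import *
print(sign_off())"
```

```text
the job is handed in; nothing more can be done
None
```

The gate is shut and the latch bar is down in the keeper, holding it with the gripper well clear; I left the glass and bowl alone, and the job was handed in at about 17 s of the 64 s allowed.

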